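Lay a rack of agar tubes over to set as slants

ROBOT

A 6-joint arm with a two-finger parallel gripper is mounted at the origin on a cart in front of the work surface, level with it; the furniture and walls round the work are solid. World frame = base frame: x ahead of the robot, y to its left, z up, the work surface at z = 0. Lengths are in m, angles in rad, forces in N, time in s.
With the tool pointing down it reaches from about 0.35 to 0.775 m from the base axis. Payload 7.3 kg.
Tool frame: the origin (TCP) lies midway between the tips of the shut fingers; the grasp point (between the pads) lies 19 mm behind it (robot.grip_depth is the z of the grasp point in the tool frame, in m); z points along the fingers, y is the line along which they close (so a half turn about z gives the same grasp; the last joint's range is limited). The gripper opens to 92 mm and grips with 3 to 60 N. Pads are 19 mm wide; open, the fingers measure 130 mm over their backs; the gripper's body (75 mm by 190 mm) begins 47 mm behind the grasp point.
Start: joints at [1.095, 0.342, 1.524, -0, 1.275, -0.146], TCP at [0.17, 0.497, 0.227] pointing down, gripper open.
Joint ranges: [-2.53, 2.53], [-0.77, 2.02], [0.04, 2.7], [-1, 4.14], [0.28, 2.66], [-3.11, 3.11]. Speed limits (rad/s): [2.57, 2.57, 3.14, 3.14, 3.14, 3.14].

INTERFACE

Orientations are given as [roll, pitch, yaw] about the fixed x, y, z axes, in that order (R = Rz(yaw) Ry(pitch) Rx(roll)).
In Python, from cell import robot, viewer gives the robot as it stands.
- The arm moves only by the tool step_arm, never from a script. Its argument "increments" is a list of rows, each an object with "delta_pos": the shift along the tool's x, y, z in cm, a list of three; "dr": the turn, a rotation vector about the tool's x, y, z in degrees, a list of three; "fingers": the closure, from -1 (fully open) to 1 (shut), so that 0 is half open. In form: [{"delta_pos": [tx, ty, tz], "dr": [wx, wy, wz], "fingers": fingers}, ...]. A call has exactly 5 rows; each row is the pose to reach, as a shift and turn from the pose commanded when the call began, along the tool's axes at that moment; what a row does not reach only later rows make up. A row lasts 1/8 s, in which the tool goes at most 62.5 mm and 10.7 degrees, less where a joint would pass 70% of its speed; a pose out of reach is approached as far as the arm can. A call with a gripper value outside its range is refused whole. The fingers move at their own pace and stop on an object; "newtons" is the grip in N (left out, the last holds). Time passes only in rows, so rows that repeat a pose let the fingers close, or fill a call up. It gives the time, the measured TCP pose, the force, the opening and the grip force at its end, in the units of the state.
- robot.observe(): the state, without advancing time (a new reading comes with each control period).
- viewer.read_camera(name): name is "scene" or "top" or "wrist"; returns the picture (384x512x3 uint8, red, green, blue); there is no depth.
- viewer.camera_params(name): a dict with "K" (3x3 intrinsics, pixels), "T" (4x4, takes a point from camera to world coordinates). Camera axes: x right, y down, z forward; pixel columns grow to the right and rows downward; lengths in m; the calibration is good to about 2 mm. A picture is of the moment at which its call begins: read the wrist's pose just before it. camera_params takes no time and is no camera call; for the wrist camera it gives the pose at the moment of the call.
- robot.hand_in(): hands the job in; it is judged then, once.
The state is a dict: "time": time; "qpos": joint angles; "qvel": joint speeds; "joint_efforts": joint torques, N m; "tool_pos": TCP position; "tool_rot": TCP orientation; "contact_force": force on the tool from outside, world axes, zero at the start; "torque": the same for the moment, N m; "opening": finger opening in m; "grip_force": force on a finger pad.
Only numpy, scipy, OpenCV 4.12 (cv2) and the standard library are available. Lean on these libraries where they do the work, as an engineer would, in place of code of your own. Each camera call takes 0.05 s, during which the arm holds its last target. There are 200 camera calls.

TASK

The tubes of warm agar have to set as slants. Push the ball-handled catch over towards you, clear of the notched quadrant, so that the rack is free; push the rack smoothly over backwards, away from you, pressing on its front and not on the tubes, until it rests on its slant stop; then flip the catch back over so that its tooth drops home in the second notch. Nothing needs gripping: leave the tubes seated in the rack and everything else on the bench where it stands.

Things in the scene. Friction and masses are not known exactly. Their poses are not given: they have to be found in the camera images.
- slant_stand: Steel tilting stand for a tube rack, fixed to the bench (place and yaw vary). Origin on the bench below the middle of the rack's tilting axis; +x from the rack's front (nearer the robot) to its back, +y to its left end, +z up. Base plate from x = -95 to +65 mm, y = -101 to +115 mm. Upright side plates, 5 mm thick, at y = -82 mm (86 mm high) and y = +82 mm (110 mm high, x = -88 to +52 mm).
- tilt_axis (a point): Middle of the rack's tilting axis, which runs along the stand's y, 60 mm above the bench. Outside the left side plate a notched brass quadrant turns with the rack: radius 36 mm about this axis, 5 mm thick, middle plane at y = +89.5 mm.
- rack (a joint): Tilt of the aluminium tube rack about the stand's +y, rad: 0 = upright (as at the start), 1.222 (70 degrees) = laid back, top towards the stand's +x, on the slant stop. The pivot is clamped with about 0.2 N m of friction: the rack stays where it is pushed and does not fall. The catch's tooth locks it: the first notch is under the tooth at 0, the second at 1.222.
- catch (a joint): Turn of the flip-over catch, rad: 0 = tooth home in a notch, 1.25 = thrown clear to the front, leaning on its rest peg. The ball moves up and towards the stand's -x as the value grows. Its ball weights it: past about 0.6 it falls open by itself, below that it falls shut. Tooth riding on the quadrant's rim instead of in a notch: about 0.12.
- catch_pivot (a point): Pivot of the catch (axis along the stand's y), on the outside of the left side plate: in the stand's frame at x = -55, y = +89.5, z = +86 mm.
- catch_ball (a point): Centre of the black ball, 20 mm across, on the catch's 7 mm rod, which runs straight from the pivot, 65 mm away. In the stand's frame at x = -22, y = +89.5, z = +142 mm with the catch at 0, and at x = -98, y = +89.5, z = +135 mm with the catch at 1.25. Less than 1 N moves it.
- panel_mid (a point): Point on the outer face of the flat white panel, 150 mm wide, 48 mm high, that forms the rack's upper front: mid-width, 15 mm below the panel's upper edge, 33 mm above its lower. It lies 33 mm in front of and 30 mm above the tilting axis when upright (x = -33, y = 0, z = 90 mm in the stand's frame) and turns with the rack. -x: outward normal; z: to the upper edge. 6 to 9 N here moves the rack.
- rack_seat (a point): Middle of the rack's inner floor, on which the tubes stand, 30 mm below the tilting axis when upright. Its z axis runs along the tubes towards their caps; turns with the rack.
- tube_1: Capped culture tube, 16 mm across, 108 mm long, cap 18 mm across; origin at the centre of its round bottom, z along the tube to the cap. Stands loose in an 18 mm square hole of the rack; its cap top is 138 mm above the bench when the rack is upright.
- tube_2: Another such tube.
- tube_3: Another such tube.
- tube_4: Another such tube.
- tube_5: Another such tube.
- sample_bottle_a: White sample bottle, 54 mm across, 98 mm high, loose bystander; origin at the centre of its underside.
- sample_bottle_b: White sample bottle, 54 mm across, 98 mm high, loose bystander; origin at the centre of its underside.
- petri_dish: Small petri dish, 57 mm across, 15 mm high, loose bystander; origin at the centre of its underside.
- beaker: Clear beaker, 73 mm across, 92 mm high, loose bystander; origin at the centre of its underside.
There are look-alikes about, which are no part of the job. Of the things like the tube_4, leave any that is yellow; of the rest the smaller one is meant.

How it is judged:
By the outcome, as a careful person would: the job done as asked, in the order asked, and still so for the second after the job is handed in, with the robot touching nothing.
It also fails if it takes over 51 s, if anything falls off the work surface, if the arm or the gripper's body presses on something with over 40 N, if the wrist force passes 120 N, or if a joint passes its speed limit or range.

## Working session

There is one attempt and no reset: what is moved stays moved. The work goes in short steps, Python scripts to look and compute and a tool call to move; the robot and the scene stay as the last step left them, time stands still between calls to the robot, and variables do not carry over. Pictures are saved under pics/ and viewed, at most 10 in all, crops included, and the job is handed in when it is done.

Besides the shell and the picture viewer there is one more tool, called after "Call:" by a JSON object that holds its "fn" and its "kwargs". step_arm: Moves the arm, as the interface text tells. Its arguments: {"type":"object","properties":{"increments":{"type":"array"},"newtons":{"type":"number"}},"required":["increments"]}

```bash
mkdir -p pics; python3 - <<'E'
from cell import robot, viewer
import cv2, numpy as np
np.set_printoptions(precision=4,suppress=True)
for n in ("scene","top"):
    im=viewer.read_camera(n); cv2.imwrite(f"pics/{n}0.png",cv2.resize(im[:,:,::-1],(800,600),interpolation=cv2.INTER_CUBIC))
    p=viewer.camera_params(n); print(n,p["K"],p["T"])
s=robot.observe(); print(s["time"],s["tool_pos"],s["tool_rot"],s["opening"])
E
```

```text
scene [[464.8544   0.     259.0668]
 [  0.     464.8544 192.9741]
 [  0.       0.       1.    ]] [[ 0.4306 -0.3972  0.8105 -0.452 ]
 [-0.9023 -0.1684  0.3968 -0.5733]
 [-0.0211 -0.9022 -0.4309  0.607 ]
 [ 0.      0.      0.      1.    ]]
top [[352.3464   0.     252.1243]
 [  0.     352.3464 185.1109]
 [  0.       0.       1.    ]] [[-0.0238 -0.989   0.1461  0.4129]
 [-0.9997  0.0249  0.0059 -0.0817]
 [-0.0094 -0.1459 -0.9893  0.9962]
 [ 0.      0.      0.      1.    ]]
0.1 [0.1698 0.4964 0.2261] [-3.1402 -0.0002  2.8118] 0.09183916324014722
```

View pics/scene0.png

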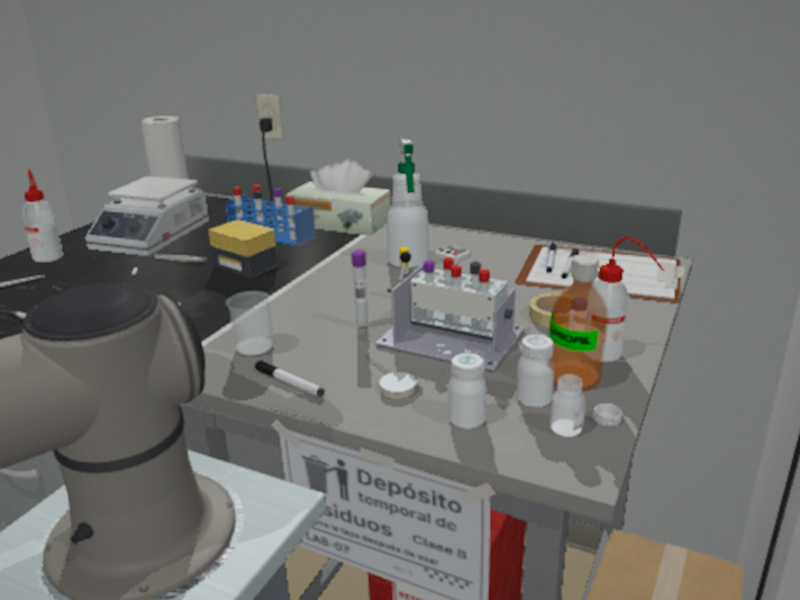

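View pics/top0.png

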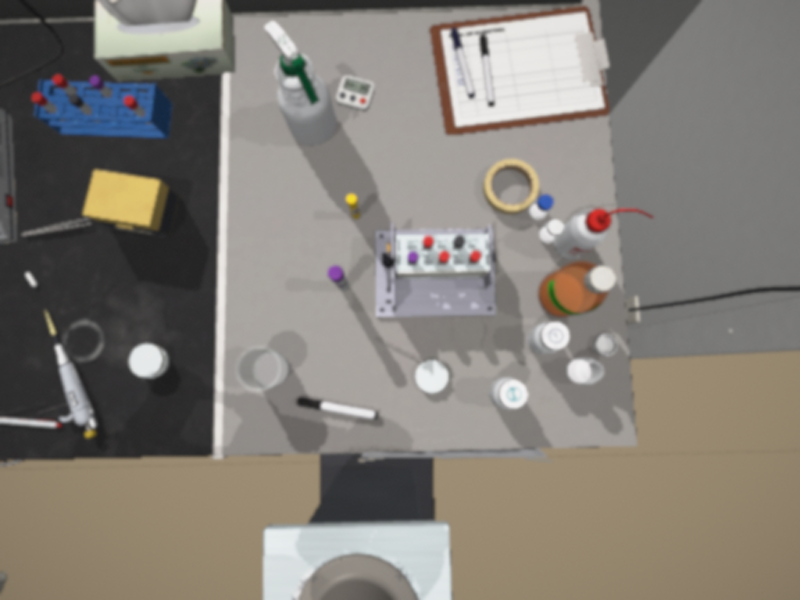

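Scene: stand in the middle, ball at about (388,260) in the top view, with base plate corners at (376,231), (494,226), (497,316), (375,317). A tall purple-capped tube and a yellow-capped one stand free to its left. Next I'll crop closer and fit the pose.

```bash
cat > h.py <<'E'
import numpy as np, cv2
from cell import robot, viewer
from scipy.optimize import least_squares
np.set_printoptions(precision=4,suppress=True)
def proj(n,P):
    p=viewer.camera_params(n); T=np.linalg.inv(p["T"]); c=np.atleast_2d(P)@T[:3,:3].T+T[:3,3]; q=c@p["K"].T; return q[:,:2]/q[:,2:]
def S2W(th,P):
    P=np.atleast_2d(P); c,s=np.cos(th[2]),np.sin(th[2]); return np.c_[th[0]+c*P[:,0]-s*P[:,1],th[1]+s*P[:,0]+c*P[:,1],P[:,2]]
E
python3 - <<'E'
from h import *
S=np.array([[.065,.115,.003],[.065,-.101,.003],[-.095,-.101,.003],[-.095,.115,.003],[-.022,.0895,.142]])
t=np.array([[376,231],[494,226],[497,316],[375,317],[388,260]])*.64
f=lambda th:(proj("top",S2W(th,S))-t).ravel()
r=least_squares(f,[.5,-.1,0]); print(r.x,r.fun)
a=viewer.read_camera("top"); b=viewer.read_camera("scene")
def crop(im,x,y,w,h,k): return cv2.resize(im[y:y+h,x:x+w,::-1],None,fx=k,fy=k,interpolation=cv2.INTER_CUBIC)
A=crop(a,200,115,150,150,4);B=crop(b,210,130,150,110,5)
E_=np.vstack([S,[[-.033,-.075,.105],[-.033,.075,.105],[-.055,.0895,.086],[-.088,.082,.11],[.052,.082,.11]]])
for im,n,x,y,k in((A,"top",200,115,4),(B,"scene",210,130,5)):
    for u in proj(n,S2W(r.x,E_)): cv2.circle(im,tuple(int(v) for v in (u-[x,y]+.5)*k),3,(0,255,0),1)
cv2.imwrite("pics/a1.png",A);cv2.imwrite("pics/b1.png",B)
E
```

```text
[ 0.605  -0.1593 -0.0118] [-0.0439 -0.643  -0.8912  1.5099 -0.6526 -0.9834  1.0018 -0.6424  0.4992
  0.7469]
```

View pics/a1.png

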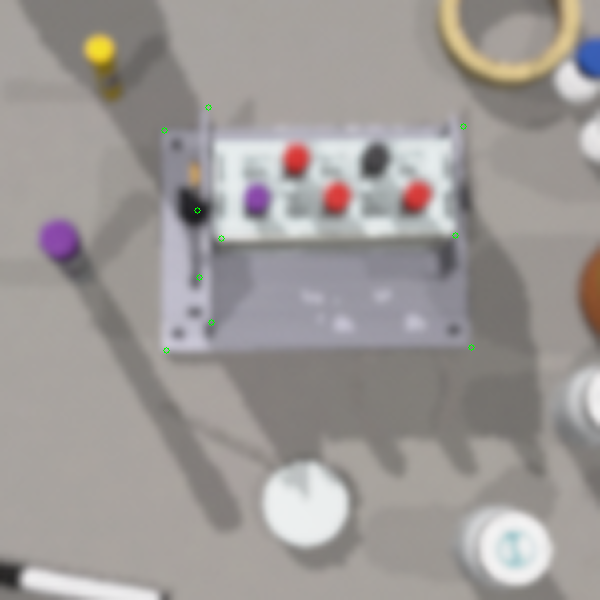

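View pics/b1.png

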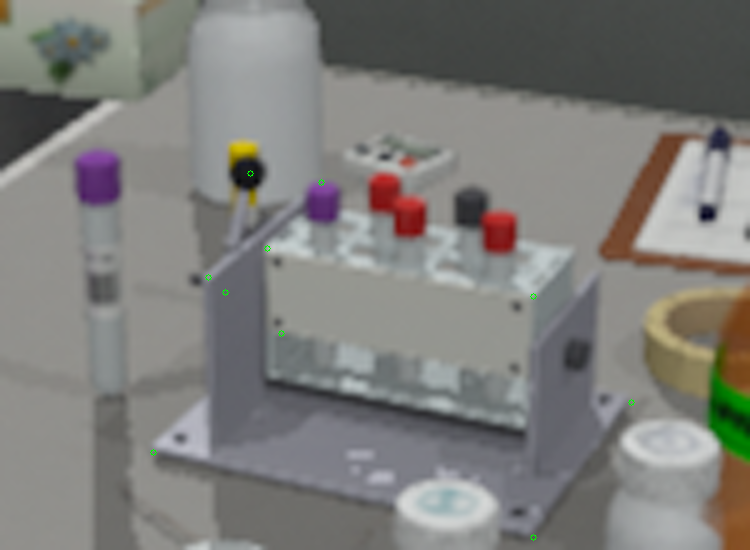

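```bash
cat >> h.py <<'E'
from scipy.spatial.transform import Rotation as R
try: TH=np.load("th.npy")
except OSError: TH=None
def to(*tg):
    """stand-frame targets (x,y,z mm, tilt deg): tool increments in cm / deg from the present pose"""
    s=robot.observe(); R0=R.from_euler("xyz",s["tool_rot"])
    c,sn=np.cos(TH[2]),np.sin(TH[2]); d=np.array(s["tool_pos"])-[TH[0],TH[1],0]
    print("t",round(s["time"],2),"stand",np.array([c*d[0]+sn*d[1],-sn*d[0]+c*d[1],d[2]])*1e3,"F",s["contact_force"],"q",s["qpos"],"op",s["opening"])
    for x,y,z,a in tg:
        p=S2W(TH,np.array([x,y,z])/1e3)[0]
        Rt=R.from_euler("z",TH[2])*R.from_matrix(np.diag([-1,1,-1]))*R.from_euler("y",-a,degrees=True)
        print((x,y,z,a),"pos",R0.inv().apply(p-s["tool_pos"])*100,"dr",(R0.inv()*Rt).as_rotvec(degrees=True))
E
python3 - <<'E'
from h import *
S=np.array([[.065,.115,.003],[.065,-.101,.003],[-.095,-.101,.003],[-.095,.115,.003],[-.022,.0895,.142]])
t=np.array([[163,130],[463,125],[470,345],[163,352],[191,208]])/4+[200,115]-.5
u=np.array([[632,402],[530,530],[153,447],[247,172]])/5+[210,130]-.5
f=lambda th:np.r_[(proj("top",S2W(th,S))-t).ravel(),(proj("scene",S2W(th,S[1:]))-u).ravel()]
r=least_squares(f,[.6,-.16,0],loss="soft_l1"); print(r.x,r.fun); np.save("th.npy",r.x)
import h; h.TH=r.x
# bystanders roughly at z=.1 in the stand frame
p=viewer.camera_params("top")
for n,q,z in(("purple",(336,273),.13),("yellow",(352,200),.13),("botA",(432,377),.1),("botB",(512,393),.1),("botC",(553,335),.1),("amber",(600,278),.17),("red",(598,220),.19),("spray",(292,65),.28)):
    d=p["T"][:3,:3]@np.linalg.inv(p["K"])@[q[0]*.64,q[1]*.64,1]; o=p["T"][:3,3]; w=o+d*(z-o[2])/d[2]; print(n,w,(w[:2]-r.x[:2])*1e3)
to((25,88,200,0),(25,88,127,0))
E
```

```text
[ 0.6063 -0.1576 -0.0133] [-0.2139 -0.2874 -0.5545  0.0237 -0.2445  0.1126  0.0942 -0.7695  0.8578
  0.0895 -0.4534 -0.2436  0.1424  1.2074 -0.2583  0.8197  0.3167 -0.0109]
purple [0.5693 0.0154 0.13  ] [-36.9481 173.0388]
yellow [ 0.6895 -0.0117  0.13  ] [ 83.244  145.9148]
botA [ 0.4012 -0.1341  0.1   ] [-205.1138   23.4773]
botB [ 0.3729 -0.261   0.1   ] [-233.3715 -103.3806]
botC [ 0.4637 -0.3324  0.1   ] [-142.544  -174.7855]
amber [ 0.5442 -0.3895  0.17  ] [ -62.0667 -231.9277]
red [ 0.6293 -0.386   0.19  ] [  23.0536 -228.3891]
spray [0.8398 0.0578 0.28  ] [233.5419 215.4475]
t 0.2 stand [-445.0336  648.2448  226.321 ] F [ 0.2293 -0.2565  0.0649] q [ 1.095   0.3424  1.5246 -0.      1.2754 -0.146 ] op 0.09182691849221819
(25, 88, 200, 0) pos [-62.1062 -38.6102   2.6583] dr [ -0.0485  -0.0148 -18.134 ]
(25, 88, 127, 0) pos [-62.107  -38.6038   9.9583] dr [ -0.0485  -0.0148 -18.134 ]
```

Call:
{"fn": "step_arm", "kwargs": {"increments": [{"delta_pos":[-6,-3.7,0],"dr":[0,0,-4],"fingers":1},{"delta_pos":[-12,-7.4,0],"dr":[0,0,-8],"fingers":1},{"delta_pos":[-17,-10.5,0],"dr":[0,0,-12],"fingers":1},{"delta_pos":[-22,-13.6,0],"dr":[0,0,-16],"fingers":1},{"delta_pos":[-27,-16.7,0],"dr":[0,0,-18],"fingers":1}]}}

```text
time: 0.82
tool_pos: [0.3692, 0.2535, 0.2268]
tool_rot: [3.141, 0.0, 3.128]
contact_force: [0.6, 0.8, -0.0]
opening: 0.0465
grip_force: 0.0
```

```bash
python3 -c "
from h import *
to((25,88,200,0))"
```

```text
t 0.82 stand [-242.5436  407.8939  226.8217] F [ 0.5914  0.7827 -0.0382] q [ 0.4301  0.2     1.7215  0.0001  1.2195 -1.1268] op 0.04649001822770247
(25, 88, 200, 0) pos [-26.772  -31.9747   2.682 ] dr [ 0.0193  0.0227 -0.0335]
```

Call:
{"fn": "step_arm", "kwargs": {"increments": [{"delta_pos":[-4,-4.7,0],"dr":[0,0,0],"fingers":1},{"delta_pos":[-8,-9.5,0],"dr":[0,0,0],"fingers":1},{"delta_pos":[-12,-14.3,0],"dr":[0,0,0],"fingers":1},{"delta_pos":[-16,-19.1,0],"dr":[0,0,0],"fingers":1},{"delta_pos":[-20,-23.9,0],"dr":[0,0,0],"fingers":1}]}}

```text
time: 1.45
tool_pos: [0.5655, 0.0112, 0.2266]
tool_rot: [3.141, 0.0, 3.126]
contact_force: [0.9, 1.0, 0.7]
opening: 0.0011
grip_force: 0.0
```

```bash
python3 -c "
from h import *
to((25,88,200,0))"
```

```text
t 1.45 stand [-43.0308 168.2783 226.6212] F [0.8934 0.9769 0.6829] q [-0.1158  0.4168  1.4099  0.0004  1.3149 -1.6708] op 0.00112908584980806
(25, 88, 200, 0) pos [-6.8242 -8.0107  2.6597] dr [ 0.0195  0.0025 -0.152 ]
```

Call:
{"fn": "step_arm", "kwargs": {"increments": [{"delta_pos":[-3.4,-4,0],"dr":[0,0,0],"fingers":1},{"delta_pos":[-6.8,-8,0],"dr":[0,0,0],"fingers":1},{"delta_pos":[-6.8,-8,3],"dr":[0,0,0],"fingers":1},{"delta_pos":[-6.8,-8,6],"dr":[0,0,0],"fingers":1},{"delta_pos":[-6.8,-8,6],"dr":[0,0,0],"fingers":1}]}}

```text
time: 2.08
tool_pos: [0.6296, -0.0678, 0.1639]
tool_rot: [3.14, -0.006, 3.126]
contact_force: [0.1, 0.6, 0.0]
opening: 0.0003
grip_force: 0.0
```

```bash
python3 - <<'E'
from h import *
to((25,88,130,0),(-60,88,130,0))
im=viewer.read_camera("scene")[105:245,190:390]; cv2.imwrite("pics/c1.png",cv2.resize(im[:,:,::-1],None,fx=4,fy=4,interpolation=cv2.INTER_CUBIC))
E
```

```text
t 2.08 stand [ 22.157   90.097  163.9295] F [0.1341 0.594  0.008 ] q [-0.2283  0.5942  1.2874  0.0001  1.2662 -1.7832] op 0.0002792206918547261
(25, 88, 130, 0) pos [-0.3051 -0.2136  3.3909] dr [ 0.0795 -0.3426 -0.1491]
(-60, 88, 130, 0) pos [ 8.1947 -0.2358  3.4417] dr [ 0.0795 -0.3426 -0.1491]
```

View pics/c1.png

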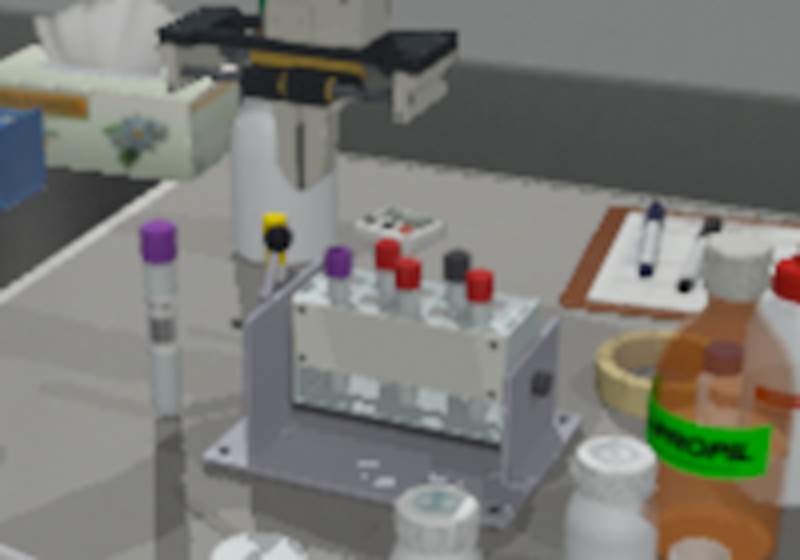

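The fingertips, at (300,190), are behind and above the ball, at (277,237). I'll descend, then sweep the ball towards the front.

Call:
{"fn": "step_arm", "kwargs": {"increments": [{"delta_pos":[-0.3,-0.1,1.7],"dr":[0,0,0],"fingers":1},{"delta_pos":[-0.3,-0.1,3.4],"dr":[0,0,0],"fingers":1},{"delta_pos":[0.5,-0.1,3.4],"dr":[0,0,0],"fingers":1},{"delta_pos":[1.5,-0.1,3.4],"dr":[0,0,0],"fingers":1},{"delta_pos":[2.5,-0.1,3.4],"dr":[0,0,0],"fingers":1}]}}

```text
time: 2.75
tool_pos: [0.6056, -0.0686, 0.1334]
tool_rot: [-3.141, 0.001, 3.126]
contact_force: [0.2, -0.3, 0.9]
opening: 0.0005
grip_force: 0.0
```

Call:
{"fn": "step_arm", "kwargs": {"increments": [{"delta_pos":[1,0,0],"dr":[0,0,0],"fingers":1},{"delta_pos":[2,0,0],"dr":[0,0,0],"fingers":1},{"delta_pos":[3,0,0],"dr":[0,0,0],"fingers":1},{"delta_pos":[4,0,0],"dr":[0,0,0],"fingers":1},{"delta_pos":[5,0,0],"dr":[0,0,0],"fingers":1}]}}

```text
time: 3.38
tool_pos: [0.5554, -0.0678, 0.1326]
tool_rot: [3.141, -0.0, 3.126]
contact_force: [-0.9, 0.8, -0.1]
opening: 0.0008
grip_force: 0.0
```

Call:
{"fn": "step_arm", "kwargs": {"increments": [{"delta_pos":[0.7,0,0],"dr":[0,0,0],"fingers":1},{"delta_pos":[1.4,0,0],"dr":[0,0,0],"fingers":1},{"delta_pos":[1.4,0,0],"dr":[0,0,0],"fingers":1},{"delta_pos":[1.4,0,0],"dr":[0,0,0],"fingers":1},{"delta_pos":[1.4,0,-3],"dr":[0,0,0],"fingers":1}]}}

```text
time: 4.0
tool_pos: [0.5411, -0.0674, 0.161]
tool_rot: [3.14, -0.005, 3.126]
contact_force: [0.5, -0.6, 0.5]
opening: 0.0005
grip_force: 0.0
```

```bash
python3 - <<'E'
from h import *
to((-75,-30,200,0),(-90,-30,150,35))
im=viewer.read_camera("scene")[105:245,190:390]; cv2.imwrite("pics/c2.png",cv2.resize(im[:,:,::-1],None,fx=4,fy=4,interpolation=cv2.INTER_CUBIC))
E
```

```text
t 4.0 stand [-66.3252  89.3499 161.0201] F [ 0.5286 -0.6278  0.5039] q [-0.2644  0.4416  1.562  -0.      1.1427 -1.8196] op 0.0005012524865251654
(-75, -30, 200, 0) pos [  0.8581 -11.9325  -3.9076] dr [ 0.0654 -0.2655 -0.1318]
(-90, -30, 150, 35) pos [  2.3349 -11.9417   1.0993] dr [  0.0231 -35.2655  -0.1477]
```

View pics/c2.png

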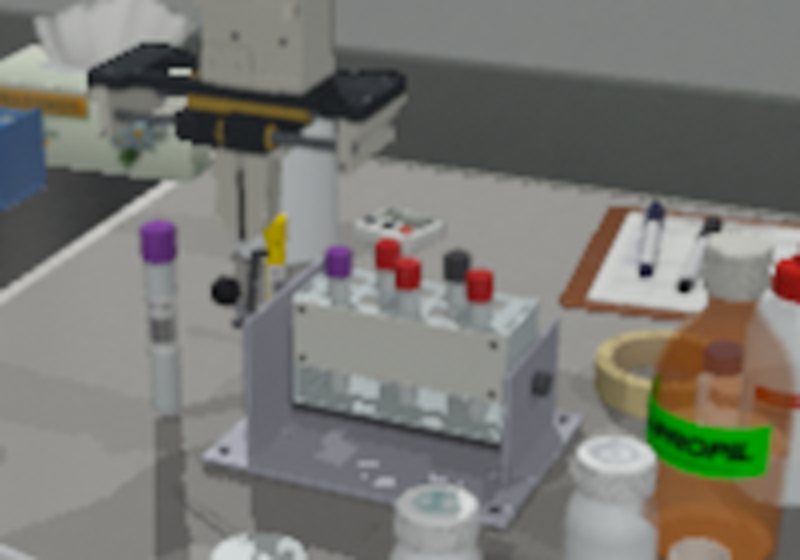

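The catch is open, with the ball at (226,291). Next I'll go up and over to the front of the rack.

Call:
{"fn": "step_arm", "kwargs": {"increments": [{"delta_pos":[0,0,-4],"dr":[0,0,0],"fingers":1},{"delta_pos":[2,-4,-6],"dr":[0,-3,0],"fingers":1},{"delta_pos":[4,-8,-6],"dr":[0,-12,0],"fingers":1},{"delta_pos":[5,-12,-5],"dr":[0,-22,0],"fingers":1},{"delta_pos":[5,-12,-3],"dr":[0,-32,0],"fingers":1}]}}

```text
time: 4.68
tool_pos: [0.4929, -0.1853, 0.1993]
tool_rot: [3.132, 0.518, 3.131]
contact_force: [1.2, 1.8, 0.1]
opening: 0.0003
grip_force: 0.0
```

```bash
python3 - <<'E'
from h import *
to((-85,-30,120,35),(-60,-30,92,35))
E
```

```text
t 4.67 stand [-112.9809  -29.2078  199.2662] F [1.193  1.7913 0.0735] q [-0.7078  0.1662  1.983   0.5551  0.6635 -2.656 ] op 0.0002909448117951562
(-85, -30, 120, 35) pos [ 1.4909 -0.1619  8.2715] dr [ 0.5997 -5.3425  0.0941]
(-60, -30, 92, 35) pos [ 0.7039 -0.2016 11.9415] dr [ 0.5997 -5.3425  0.0941]
```

Call:
{"fn": "step_arm", "kwargs": {"increments": [{"delta_pos":[0.2,0,3],"dr":[0,0,0],"fingers":1},{"delta_pos":[0.4,0,6],"dr":[0,0,0],"fingers":1},{"delta_pos":[0.6,0,9],"dr":[0,0,0],"fingers":1},{"delta_pos":[0.7,0,11.9],"dr":[0,0,0],"fingers":1},{"delta_pos":[0.7,0,11.9],"dr":[0,0,0],"fingers":1}]}}

```text
time: 5.3
tool_pos: [0.5453, -0.1804, 0.0893]
tool_rot: [3.125, 0.509, 3.132]
contact_force: [-0.3, -0.1, -0.5]
opening: 0.0
grip_force: 0.0
```

```bash
python3 - <<'E'
from h import *
to(*[(x,-30,z,31) for x,z in((-41,87),(-29,95),(-14,100),(-1,101),(10,101),(19,101),(22,100))])
E
```

```text
t 5.3 stand [-60.6443 -23.6441  89.2854] F [-0.3034 -0.0554 -0.5262] q [-0.6188  0.4279  1.9954  0.8044  0.4176 -2.8805] op 3.952463705580544e-06
(-41, -30, 87, 31) pos [-1.6022 -0.6624  1.1443] dr [ 1.0534 -1.8605  0.1885]
(-29, -30, 95, 31) pos [-3.0399 -0.6655  1.0298] dr [ 1.0534 -1.8605  0.1885]
(-14, -30, 100, 31) pos [-4.5935 -0.6764  1.3234] dr [ 1.0534 -1.8605  0.1885]
(-1, -30, 101, 31) pos [-5.7776 -0.6907  1.8689] dr [ 1.0534 -1.8605  0.1885]
(10, -30, 101, 31) pos [-6.7384 -0.704   2.4045] dr [ 1.0534 -1.8605  0.1885]
(19, -30, 101, 31) pos [-7.5244 -0.7148  2.8426] dr [ 1.0534 -1.8605  0.1885]
(22, -30, 100, 31) pos [-7.7378 -0.7198  3.076 ] dr [ 1.0534 -1.8605  0.1885]
```

Call:
{"fn": "step_arm", "kwargs": {"increments": [{"delta_pos":[-0.8,-0.3,0.5],"dr":[0,4,0],"fingers":1},{"delta_pos":[-1.6,-0.6,1.0],"dr":[0,8,0],"fingers":1},{"delta_pos":[-2.3,-0.6,1.1],"dr":[0,8,0],"fingers":1},{"delta_pos":[-3.0,-0.6,1.0],"dr":[0,8,0],"fingers":1},{"delta_pos":[-3.8,-0.6,1.2],"dr":[0,8,0],"fingers":1}]}}

```text
time: 5.92
tool_pos: [0.5835, -0.1877, 0.1011]
tool_rot: [3.13, 0.371, 3.135]
contact_force: [-7.7, 0.1, 7.6]
opening: 0.0008
grip_force: 5.7
```

```bash
python3 - <<'E'
from h import *
to(*[(x,-30,z,22) for x,z in((-14,101),(-6,102),(-1,102),(5,102),(10,102),(19,102),(22,100))])
E
```

```text
t 5.92 stand [-22.3779 -30.4139 101.098 ] F [-7.7106  0.1471  7.5654] q [-0.5388  0.4793  1.7706  0.3501  0.6027 -2.3662] op 0.0008249955897519281
(-14, -30, 101, 22) pos [-0.7774  0.0318  0.3136] dr [ 0.8275 -0.7245  0.3716]
(-6, -30, 102, 22) pos [-1.5591  0.0238  0.5107] dr [ 0.8275 -0.7245  0.3716]
(-1, -30, 102, 22) pos [-2.025   0.0181  0.6921] dr [ 0.8275 -0.7245  0.3716]
(5, -30, 102, 22) pos [-2.5841  0.0113  0.9097] dr [ 0.8275 -0.7245  0.3716]
(10, -30, 102, 22) pos [-3.05    0.0056  1.0911] dr [ 0.8275 -0.7245  0.3716]
(19, -30, 102, 22) pos [-3.8886 -0.0046  1.4176] dr [ 0.8275 -0.7245  0.3716]
(22, -30, 100, 22) pos [-4.0956 -0.0102  1.7128] dr [ 0.8275 -0.7245  0.3716]
```

Call:
{"fn": "step_arm", "kwargs": {"increments": [{"delta_pos":[-0.7,0,0.3],"dr":[0,0,0],"fingers":1},{"delta_pos":[-1.3,0,0.5],"dr":[0,0,0],"fingers":1},{"delta_pos":[-1.9,0,0.7],"dr":[0,0,0],"fingers":1},{"delta_pos":[-2.5,0,0.9],"dr":[0,0,0],"fingers":1},{"delta_pos":[-3.0,0,1.1],"dr":[0,0,0],"fingers":1}]}}

```text
time: 6.55
tool_pos: [0.6165, -0.1874, 0.1004]
tool_rot: [3.129, 0.372, 3.135]
contact_force: [-5.0, -0.2, 3.3]
opening: 0.0005
grip_force: 2.7
```

Call:
{"fn": "step_arm", "kwargs": {"increments": [{"delta_pos":[-0.4,0,0.2],"dr":[0,0,0],"fingers":1},{"delta_pos":[-0.7,0,0.4],"dr":[0,0,0],"fingers":1},{"delta_pos":[-0.9,0,0.5],"dr":[0,0,0],"fingers":1},{"delta_pos":[-0.9,0,0.6],"dr":[0,0,0],"fingers":1},{"delta_pos":[-0.9,0,0.7],"dr":[0,0,0],"fingers":1}]}}

```text
time: 7.18
tool_pos: [0.6185, -0.1874, 0.0996]
tool_rot: [3.127, 0.358, 3.138]
contact_force: [-78.9, -3.8, 71.9]
opening: 0.0006
grip_force: 47.0
```

```bash
python3 - <<'E'
from h import *
to((20,-30,98,22))
im=viewer.read_camera("scene")[105:245,190:390]; cv2.imwrite("pics/c3.png",cv2.resize(im[:,:,::-1],None,fx=4,fy=4,interpolation=cv2.INTER_CUBIC))
E
```

```text
t 7.17 stand [ 12.6098 -29.5854  99.6028] F [-78.8655  -3.755   71.8831] q [-0.503   0.5333  1.6681  0.3032  0.6517 -2.2885] op 0.0006415519657409033
(20, -30, 98, 22) pos [-0.6354 -0.055   0.4084] dr [ 1.0558 -1.4648  0.5324]
```

View pics/c3.png

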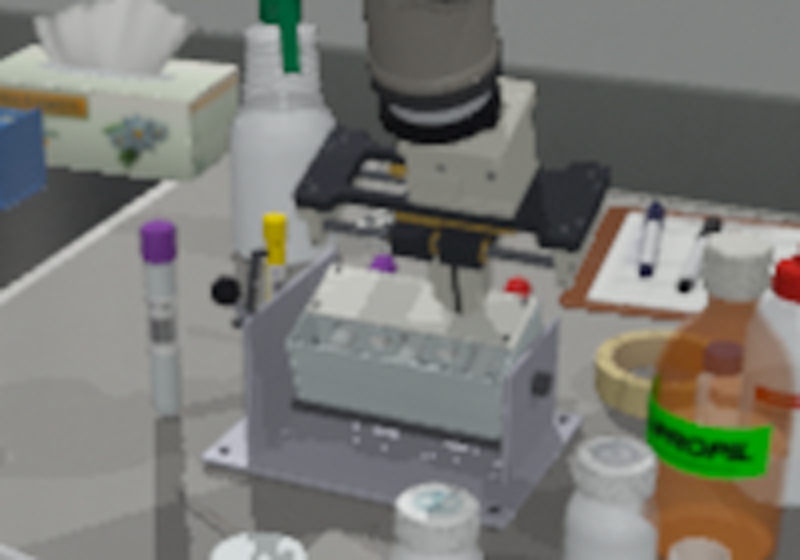

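The rack is on its slant stop, and the finger geometry fits 70°. The force is high from my overshoot, so I'm easing off at once.

Call:
{"fn": "step_arm", "kwargs": {"increments": [{"delta_pos":[0.4,0,-0.4],"dr":[0,0,0],"fingers":1},{"delta_pos":[0.8,0,-1],"dr":[0,0,0],"fingers":1},{"delta_pos":[1.2,0,-3],"dr":[0,0,0],"fingers":1},{"delta_pos":[1.2,0,-6],"dr":[0,0,0],"fingers":1},{"delta_pos":[1.2,0,-9],"dr":[0,0,0],"fingers":1}]}}

```text
time: 7.85
tool_pos: [0.5837, -0.1879, 0.1765]
tool_rot: [3.128, 0.372, 3.135]
contact_force: [0.4, 0.3, 0.3]
opening: 0.0004
grip_force: 0.0
```

```bash
python3 - <<'E'
from h import *
to((-140,88,200,0),(-140,88,128,0))
im=viewer.read_camera("scene")[105:245,190:390]; cv2.imwrite("pics/c4.png",cv2.resize(im[:,:,::-1],None,fx=4,fy=4,interpolation=cv2.INTER_CUBIC))
E
```

```text
t 7.85 stand [-22.1326 -30.5745 176.4852] F [0.4245 0.3366 0.3109] q [-0.5398  0.3792  1.6837  0.2825  0.7816 -2.2781] op 0.0003915652649642089
(-140, 88, 200, 0) pos [10.0516 12.0238 -6.2808] dr [ 0.8412 21.2997  0.5304]
(-140, 88, 128, 0) pos [12.6673 11.9328  0.4266] dr [ 0.8412 21.2997  0.5304]
```

View pics/c4.png

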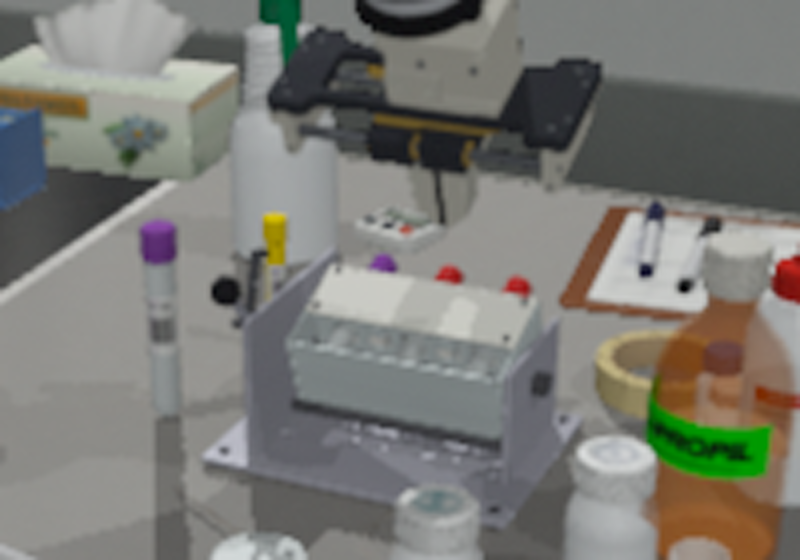

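The rack is laid back with tubes seated, and the catch is still open, ball at (226,291). I'll move to the front of the ball and check the rack angle by projection.

Call:
{"fn": "step_arm", "kwargs": {"increments": [{"delta_pos":[1.5,1,-5],"dr":[0,3,0],"fingers":1},{"delta_pos":[5,4,-7],"dr":[0,10,0],"fingers":1},{"delta_pos":[8,8,-7],"dr":[0.5,18,0.3],"fingers":1},{"delta_pos":[10,12,-6.3],"dr":[0.8,21.3,0.5],"fingers":1},{"delta_pos":[10,12,-6.3],"dr":[0.8,21.3,0.5],"fingers":1}]}}

```text
time: 8.52
tool_pos: [0.4674, -0.0655, 0.1987]
tool_rot: [3.14, -0.002, 3.133]
contact_force: [0.4, -0.0, -0.4]
opening: 0.0006
grip_force: 0.0
```

```bash
python3 - <<'E'
from h import *
to((-140,88,128,0))
for t in(1.13,1.18,1.222):
    c,s=np.cos(t),np.sin(t); P=[[x*c+z*s,y,60-x*s+z*c] for x,y,z in((-33,75,-3),(-33,-75,-3),(-33,75,45),(-33,-75,45))]
    print(t,(proj("scene",S2W(TH,np.array(P)/1e3))-[190,105]+.5)@np.eye(2)*4)
E
```

```text
t 8.53 stand [-140.0491   90.2356  198.6904] F [ 0.3632 -0.0267 -0.4215] q [-0.3025  0.2734  1.7061  0.001   1.1647 -1.8649] op 0.0006317719321820578
(-140, 88, 128, 0) pos [-0.0193 -0.2353  7.0686] dr [ 0.0947 -0.1248  0.2574]
1.13 [[303.0475 311.1679]
 [512.3491 349.2997]
 [329.6314 260.6591]
 [535.8035 295.465 ]]
1.18 [[303.9497 309.2874]
 [513.1544 347.2976]
 [331.1129 261.2757]
 [536.9319 296.0402]]
1.222 [[304.7267 307.7692]
 [513.8428 345.679 ]
 [332.3202 261.9427]
 [537.8428 296.6801]]
```

Call:
{"fn": "step_arm", "kwargs": {"increments": [{"delta_pos":[0,-0.1,3.5],"dr":[0,0,0],"fingers":1},{"delta_pos":[0,-0.1,7],"dr":[0,0,0],"fingers":1},{"delta_pos":[-1,-0.1,7],"dr":[0,0,0],"fingers":1},{"delta_pos":[-2,-0.1,7],"dr":[0,0,0],"fingers":1},{"delta_pos":[-3,-0.1,7],"dr":[0,0,0],"fingers":1}]}}

```text
time: 9.15
tool_pos: [0.4995, -0.0699, 0.1313]
tool_rot: [-3.141, 0.003, 3.129]
contact_force: [-1.8, 0.6, 0.5]
opening: 0.0003
grip_force: 0.3
```

Call:
{"fn": "step_arm", "kwargs": {"increments": [{"delta_pos":[-1,0,0],"dr":[0,0,0],"fingers":1},{"delta_pos":[-2,0,0],"dr":[0,0,0],"fingers":1},{"delta_pos":[-3,0,0],"dr":[0,0,0],"fingers":1},{"delta_pos":[-4,0,0],"dr":[0,0,0],"fingers":1},{"delta_pos":[-5,0,0],"dr":[0,0,0],"fingers":1}]}}

```text
time: 9.78
tool_pos: [0.5483, -0.0701, 0.1298]
tool_rot: [3.141, -0.0, 3.129]
contact_force: [-0.8, 0.2, -1.2]
opening: 0.0006
grip_force: 0.0
```

```bash
python3 - <<'E'
from h import *
to((-50,88,128,0))
E
```

```text
t 9.78 stand [-59.0759  86.7262 129.8445] F [-0.7865  0.197  -1.2495] q [-0.2661  0.4861  1.5838  0.0005  1.0718 -1.8243] op 0.0006423908700642825
(-50, 88, 128, 0) pos [-0.9077  0.1268  0.1845] dr [ 0.0263 -0.0002  0.031 ]
```

Now wait a moment, then raise the tool clear and look.

Call:
{"fn": "step_arm", "kwargs": {"increments": [{"delta_pos":[0,0,0],"dr":[0,0,0],"fingers":1},{"delta_pos":[0,0,0],"dr":[0,0,0],"fingers":1},{"delta_pos":[1,0,0],"dr":[0,0,0],"fingers":1},{"delta_pos":[4,0,-3],"dr":[0,0,0],"fingers":1},{"delta_pos":[7,0,-7],"dr":[0,0,0],"fingers":1}]}}

```text
time: 10.4
tool_pos: [0.4753, -0.0689, 0.1997]
tool_rot: [3.14, -0.003, 3.129]
contact_force: [0.1, 0.5, 0.3]
opening: 0.0003
grip_force: 0.0
```

```bash
python3 - <<'E'
from h import *
to((-28,88,165,0))
im=viewer.read_camera("scene")[125:225,220:340]; cv2.imwrite("pics/c5.png",cv2.resize(im[:,:,::-1],None,fx=6,fy=6,interpolation=cv2.INTER_CUBIC))
pv=np.array([-55,89.5,86])
for a in(0,.04,.08,.12):
    t=np.arctan2(33,56)-a; print(a,(proj("scene",S2W(TH,(pv+65*np.array([np.sin(t),0,np.cos(t)]))/1e3))-[220,125]+.5)*6)
E
```

```text
t 10.4 stand [-132.0892   86.9427  199.661 ] F [0.1237 0.4856 0.3199] q [-0.3039  0.2878  1.6827  0.0004  1.1745 -1.8622] op 0.0003034256487996372
(-28, 88, 165, 0) pos [-10.4198   0.095    3.4337] dr [ 0.0742 -0.1791  0.0346]
0 [[238.3005 236.3347]]
0.04 [[235.985  235.4257]]
0.08 [[233.616  234.7435]]
0.12 [[231.1969 234.2903]]
```

View pics/c5.png

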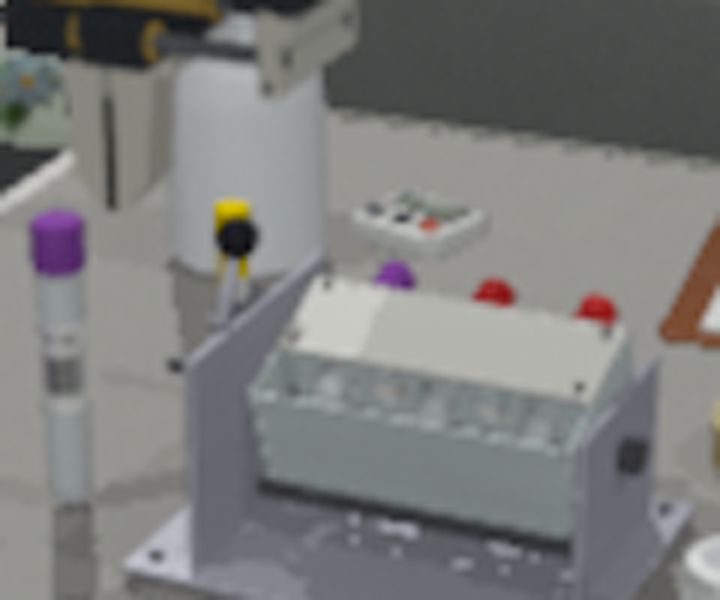

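The ball is at (237,237), matching catch ≈ 0 (238,236). I'll compare precisely against the starting image, where the tooth was home.

```bash
python3 - <<'E'
from h import *
for n in("scene","top"):
    old=cv2.resize(cv2.imread(f"pics/{n}0.png"),(512,384),interpolation=cv2.INTER_AREA); new=viewer.read_camera(n)[:,:,::-1]
    u=proj(n,S2W(TH,np.array([[-22,89.5,142]])/1e3))[0]; x,y=[int(round(v)) for v in u]
    for im in(old,new):
        g=np.clip(80-im[y-6:y+6,x-8:x+6].max(2).astype(float),0,None); Y,X=np.mgrid[:12,:14]; print(n,(X*g).sum()/g.sum(),(Y*g).sum()/g.sum(),g.sum())
    pv=np.array([-55,89.5,86]);t=np.arctan2(33,56)-.12
    print("shift if 0.12:",proj(n,S2W(TH,(pv+65*np.array([np.sin(t),0,np.cos(t)]))/1e3))[0]-u)
E
```

```text
scene 7.963440860215054 6.376344086021505 1395.0
scene 7.977189109639441 6.406181015452539 1359.0
shift if 0.12: [-1.1839 -0.3407]
top 7.820031298904539 5.83489827856025 1278.0
top nan nan 0.0
shift if 0.12: [-0.0051  2.4871]<stdin>:6: RuntimeWarning: invalid value encountered in scalar divide
```

The ball sits within about 0.02 px of its starting place, against a 1.2 px shift if the tooth were riding the rim. The tooth is home in the second notch and the robot is clear.

```bash
python3 -c "
from cell import robot
print(robot.hand_in())"
```

```text
the job is handed in; nothing more can be done
None
```

The job is handed in: the rack rests on its slant stop with the catch's tooth home in the second notch and the tubes seated, though pressing the rack onto the stop briefly overshot to about 107 N at the wrist (limit 120 N).

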